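# Set the photometer to its third filter and take the reading

### The job

The sample vial already stands in the photometer's well: fold the light-shield lid shut over it, and push the filter slide in from its pulled-out rest to its third click, feeling the clicks go by, then press the round key fully down to take the reading and let it go. Only push with the fingertips, gripping and lifting nothing; never push the slide past the third click, because the open window behind it would dazzle the detector, and do not press the key before lid and slide are both set. Leave the vials and the small cup round the instrument where they stand.

Things in the scene. Friction and masses are not known exactly. Their poses are not given: they have to be found in the camera images.
- photometer: Bench photometer, fixed: grey-white case 200 (x) x 160 (y) mm, deck 40 mm above the bench; origin at the centre of its underside; x points away from the user's (front) side, y to the left, z up. On the front of the deck: a tilted dark display at the right (y -69 to 1 mm, up to z 53 mm), a white round key at the left. Behind them the optical block with slide and lid.
- filter_slide (a joint): Travel in m of the filter slide, an upright metal plate 4 mm thick, 150 mm long, with four round windows 20 mm apart. 0 = pulled fully out to the left; grows as it is pushed in to the right (photometer -y); end stop 0.092. It starts at 0 to 0.010, not in a notch. It clicks into notches at 0.025 (first filter), 0.045 (second), 0.065 (third) and 0.085 (open window).
- lid (a joint): Angle in rad of the black light-shield lid, hinged on the right-hand (-y) upper edge of the optical block, hinge line along photometer x. 0 = shut, 1.57 = upright; starts at 1.35 to 1.8. Its stiff hinge lets it stay at any angle: 0.5 to 1 N near the free edge moves it, and it has to be pressed right down onto the block.
- lid_hinge (a point): Centre of the lid's hinge line, at x 30, y -33, z 85 mm in the photometer's frame. The point turns with the lid: its x axis lies along the hinge, its y axis points from the hinge to the lid's free edge, its z axis out of the lid's outer face.
- lid_press (a point): Point on the lid's outer face (its top when shut, the side facing right when open), 50 mm from the hinge towards the free edge. The lid is a hollow shell 60 mm along the hinge, 64 mm from hinge to free edge, 16 mm deep; outer face 16.5 mm out from the hinge line (101 mm above the bench when shut); a small lip reaches to 70 mm from the hinge.
- read_key (a joint): Travel in m of the round white key: 0 up, 0.005 fully down. Spring key; fully down takes about 4 N.
- read_key_top (a point): Centre of the round white key's top face (22 mm across, 61 mm above the bench), in a black round collar (38 mm across, top 52 mm above the bench) on the front left of the deck, at x -70, y 45 mm in the photometer's frame. Press straight down; it moves with the key.
- vial_1: Sample vial, loose, 27 mm across, 48 mm high, in the well of the optical block with its cap 8 mm above the block, under the lid; origin at the centre of its underside.
- vial_2: Bystander: loose screw-cap vial, 28 mm across, 52 mm high, behind the slide; origin at the centre of its underside.
- vial_3: Bystander: loose screw-cap vial, 29 mm across, 48 mm high, behind the slide; origin at the centre of its underside.
- sample_cup_1: Bystander: loose clear cup, 29 mm across, 32 mm high, to the right of the photometer; origin at the centre of its underside.
- block_top (a point): Centre of the optical block's top face, at x 15, y 0, z 85 mm in the photometer's frame. The block measures 120 (x) x 64 (y) mm; the sample well is in its rear half, under the lid. The filter slide crosses the block from left to right at photometer x = -20 mm.
- detent (a point): Head of the spring plunger (small brass screw) on top of the block, 91 mm above the bench, over the slide. Feel of the slide: about 1 to 2 N moves it between notches; leaving a notch takes 8 to 11 N, and once 5 mm out of it 1 to 2 N again; within about 3 mm of a notch it snaps in by itself, running ahead of the finger, and stays there.
- thumb_pad (a point): Centre of the ribbed left (outer) face of the thumb pad on the slide's left end, 62 mm above the bench: upright black plate 26 (x) x 36 (z) mm, 6 mm thick, axes parallel to the photometer's. Push it towards photometer -y; a finger on each side of it at once counts as gripping. It lies at photometer x -20, y 136 mm less the slide's travel (71 mm at the third click; the deck ends at y 80 mm).

How it is judged (in metres and radians):
On the way:
1. the key is pressed fully down while the lid is shut and the slide rests in its third click (value of joint read_key above 0.004 m and value of joint filter_slide between 0.062 and 0.068 m and value of joint lid below 0.06 rad), for 0.05 s.
At the end, for the whole second after the job is handed in: The slide rests in its third click (0.065 m within 3 mm), the lid is shut (below 0.06 rad), the key has been pressed to at least 4 mm of its 5 mm with both so, and is up again; the sample vial is still in its well and the bystanders stand within 15 mm of where they were (value of joint filter_slide between 0.062 and 0.068 m and value of joint lid below 0.06 rad and value of joint read_key below 0.0015 m and velocity of joint filter_slide between -0.005 and 0.005 m/s and z of vial_1 in the frame of photometer below 0.05 m and distance of each of vial_2, vial_3, sample_cup_1 from where it was at the start of the episode below 0.015 m); the robot touches nothing.
It fails at once if the slide is pushed past its third click (value of joint filter_slide above 0.074 m).
It fails at once if the key is pressed before the lid is shut and the slide is in its third click (value of joint read_key above 0.0035 m and not (value of joint filter_slide between 0.062 and 0.068 m and value of joint lid below 0.06 rad)).
It fails at once if the slide is gripped: its thumb pad is touched on both sides at once (contact force between the fingers and filter_slide_c0 above 0.5 N and contact force between the fingers and filter_slide_c1 above 0.5 N).
It fails at once if the sample vial is lifted from its well (z of vial_1 in the frame of photometer above 0.055 m).
It fails at once if a bystander vial or the cup is pushed away or lifted (distance of any of vial_2, vial_3, sample_cup_1 from where it was at the start of the episode above 0.015 m).
It also fails if it takes over 64 s, if anything falls off the work surface, if the arm or the gripper's body presses on something with over 40 N, if the wrist force passes 120 N, or if a joint passes its speed limit or range.

### The arm

A 7-joint arm with a two-finger parallel gripper is mounted at the origin on a cart in front of the work surface, level with it; the furniture and walls round the work are solid. World frame = base frame: x ahead of the robot, y to its left, z up, the work surface at z = 0. Lengths are in m, angles in degrees, forces in N, time in s.
With the tool pointing down it reaches from about 0.425 to 0.825 m from the base axis. Payload 3.6 kg.
Tool frame: the origin (TCP) lies between the finger pads; the fingertips stand 17 mm ahead of it and the grasp point (between the pads) lies 2 mm behind it; z points along the fingers, y is the direction in which the jaws open and shut (so a half turn about z gives the same grasp; the last joint's range is limited). The gripper opens to 85 mm and grips with 20 to 120 N. Pads are 22 mm wide; open, the fingers measure 114 mm over their backs; the gripper's body (76 mm by 85 mm) begins 54 mm behind the grasp point. The pads swing forward as they close: fully open they stand 13 mm farther back than shut.
Start: joints at [-69.013, 35.231, -0.722, 81.555, 0.464, 63.22, -2.315], TCP at [0.249, 0.6, 0.248] pointing down, gripper open.
Joint ranges: [-178.69, 178.69], [-17.37, 117.87], [-77.05, 75.6], [15.02, 138.74], [-78.02, 258.01], [0.78, 113.62], [-162.83, 162.83]. Speed limits (degrees/s): [159.86, 159.86, 180, 180, 180, 180, 180].

### API

Orientations are given as [roll, pitch, yaw] about the fixed x, y, z axes, in that order (R = Rz(yaw) Ry(pitch) Rx(roll)).
In Python, from cell import r gives the robot as it stands.
- The arm moves only by the tool arm_command, never from a script. Its argument "deltas" is a list of rows, each a list of 7 numbers: the closure in counts, from 0 (fully open) to 255 (shut), then the shift along the tool's x, y, z in mm, then the turn, a rotation vector about the tool's x, y, z in rad. In form: [[grip, dx, dy, dz, rx, ry, rz], ...]. A call has exactly 10 rows; each row is the pose to reach, as a shift and turn from the pose commanded when the call began, along the tool's axes at that moment; what a row does not reach only later rows make up. A row lasts 1/12 s, in which the tool goes at most 41.7 mm and 7.16 degrees, less where a joint would pass 70% of its speed; a pose out of reach is approached as far as the arm can. A call with a gripper value outside its range is refused whole. The fingers move at their own pace and stop on an object; the grip force is fixed at half the most. Time passes only in rows, so rows that repeat a pose let the fingers close, or fill a call up. It gives the time, the measured TCP pose, the force and the opening at its end, in the units of the state.
- r.state(): the state, without advancing time (a new reading comes with each control period).
- r.grab_frame(name): name is "scene" or "top"; returns the picture (400x640x3 uint8, blue, green, red); there is no depth.
- r.camera_info(name): a dict with "fovy" (degrees; the focal length in pixels is half the picture's height over the tangent of half this angle, whatever the lens; pixels are square), "cx", "cy" (the principal point, pixels), "view" (4x4, takes a point from world to camera coordinates). Camera axes: x right, y up, looking along -z (the intrinsics and any distortion apply to the point x, -y, -z); pixel columns grow to the right and rows downward; lengths in m; the calibration is good to about 2 mm. A picture is of the moment at which its call begins. camera_info takes no time and is no camera call.
- r.sign_off(): hands the job in, once; it reports no verdict.
Trained networks look in the newest picture that a camera, given by its name, has taken for a name from the list of things; names that differ only in an ending like _2 or _b are one class to them, and where a whole thing is asked for, a point or a joint stands for the part that bears it (a point fixed in the world has none). Each returns a list of dicts, best first, with "p" (0 to 1); they miss things now and then, are a little off and sometimes report something else, mostly with a low value. They report only what shows in the picture. A call takes as long as a camera call.
- r.look_for(label, camera): "point" ([row, column] in pixels, amid what is visible of it).
- r.outline_of(label, camera): "pixels" (400x640 bool, what is visible of it) and "point" ([row, column] in pixels, amid what is visible of it).
- r.tip_of(label, camera): "point" ([row, column] in pixels: a listed point, or the origin of a listed thing).
The state is a dict: "clock": time; "joint_positions": joint angles; "joint_vel": joint speeds; "joint_efforts": joint torques, N m; "tcp_pos": TCP position; "eef_rot": TCP orientation; "wrist_force": force on the tool from outside, world axes, zero at the start; "torque": the same for the moment, N m; "gripper_width": finger opening in m.
Only numpy, scipy, OpenCV 4.12 (cv2) and the standard library are available. Lean on these libraries where they do the work, as an engineer would, in place of code of your own. Each camera call takes 0.05 s, during which the arm holds its last target.

## Working session

There is one attempt and no reset: what is moved stays moved. The work goes in short steps, Python scripts to look and compute and a tool call to move; the robot and the scene stay as the last step left them, time stands still between calls to the robot, and variables do not carry over. Pictures are saved under pics/ and viewed, and the job is handed in when it is done.

Besides the shell and the picture viewer there is one more tool, called after "Call:" as name([rows], argument=value, ...), one row to a line, values as JSON. arm_command: Moves the arm, as the interface text tells. Its arguments: {"type":"object","properties":{"deltas":{"type":"array","items":{"type":"array","items":{"type":"number"}}}},"required":["deltas"]}

```bash
mkdir -p pics; ls
python3 - <<'E'
from cell import r
import cv2
s=r.state();print(s)
for n in("scene","top"):
    f=r.grab_frame(n);cv2.imwrite(f"pics/{n}0.png",f)
    i=r.camera_info(n);print(n,i)
for l in("photometer","thumb_pad","lid_hinge","lid_press","read_key_top","block_top","detent","vial_2","sample_cup_1"):
    for n in("scene","top"):
        print(l,n,[( [round(float(x),1) for x in d["point"]],round(d["p"],2)) for d in r.tip_of(l,n)][:4])
print(r.state()["clock"])
E
```

```text
pics
{'clock': 0.0, 'joint_positions': array([-69.01289587,  35.29013074,  -0.72570711,  81.64151373,
         0.46482147,  63.22184902,  -2.31478903]), 'joint_vel': array([-0.03243371,  0.0862563 ,  0.02100012,  0.06347903, -0.01609192,
        0.08553322, -0.03985869]), 'joint_efforts': array([-1.75529181e-04, -4.69225287e+01,  2.59052496e-01, -1.71032506e+01,
        9.93593945e-03,  9.69500077e-03,  7.05288798e-06]), 'tcp_pos': array([0.24848945, 0.59983049, 0.2471269 ]), 'eef_rot': array([-1.79849381e+02,  1.25888169e-03,  1.57500987e+02]), 'wrist_force': array([-0.01900892,  0.47622487, -0.75382781]), 'torque': array([-0.06596451, -0.02494286, -0.01930275]), 'gripper_width': 0.08517607814605724}
scene {'fovy': 49.698106012392735, 'cx': 319.99413209903224, 'cy': 193.71888620015886, 'view': array([[ 0.69857919, -0.71544995, -0.01088497, -0.32240456],
       [ 0.52331128,  0.50047827,  0.68968602, -0.4169441 ],
       [-0.48798814, -0.48749653,  0.72402674, -0.58345649],
       [ 0.        ,  0.        ,  0.        ,  1.        ]])}
top {'fovy': 48.6084592046467, 'cx': 323.3206241
[... 503 characters left out ...]
inge scene [([204.4, 352.6], 0.89)]
lid_hinge top [([190.7, 359.7], 0.95)]
lid_press scene [([194.7, 359.6], 0.97), ([182.9, 281.2], 0.39)]
lid_press top [([183.1, 373.1], 0.78)]
read_key_top scene [([214.9, 290.3], 0.66)]
read_key_top top [([234.8, 322.2], 0.51)]
block_top scene [([200.6, 335.9], 0.79)]
block_top top [([191.9, 345.6], 0.84)]
detent scene [([207.8, 318.9], 0.76)]
detent top [([211.0, 341.2], 0.57)]
vial_2 scene [([185.9, 308.2], 0.69), ([208.6, 336.5], 0.6), ([171.2, 306.3], 0.57)]
vial_2 top [([188.6, 358.9], 0.72), ([189.8, 344.2], 0.71), ([207.0, 343.0], 0.6), ([161.7, 267.6], 0.57)]
sample_cup_1 scene [([263.2, 383.7], 0.82)]
sample_cup_1 top [([201.1, 404.1], 0.72)]
1.0
```

Run:
```python
import cv2
a=cv2.imread("pics/scene0.png")[130:300,240:440];cv2.imwrite("pics/s0c.png",cv2.resize(a,None,fx=3.5,fy=3.5,interpolation=cv2.INTER_CUBIC))
a=cv2.imread("pics/top0.png")[130:290,230:440];cv2.imwrite("pics/t0c.png",cv2.resize(a,None,fx=3.6,fy=3.6,interpolation=cv2.INTER_CUBIC))
```

```text
(no output)
```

View pics/scene0.png

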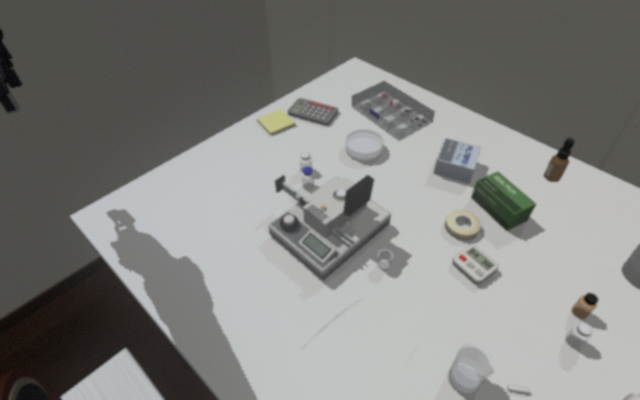

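View pics/s0c.png

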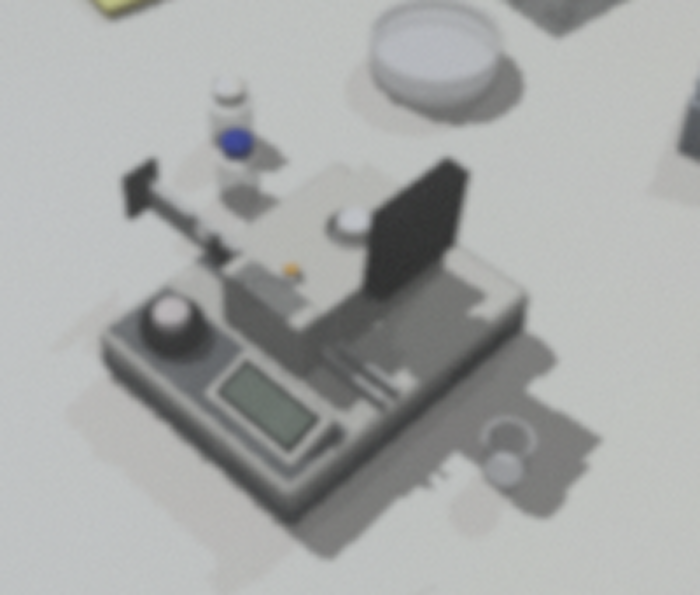

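View pics/top0.png

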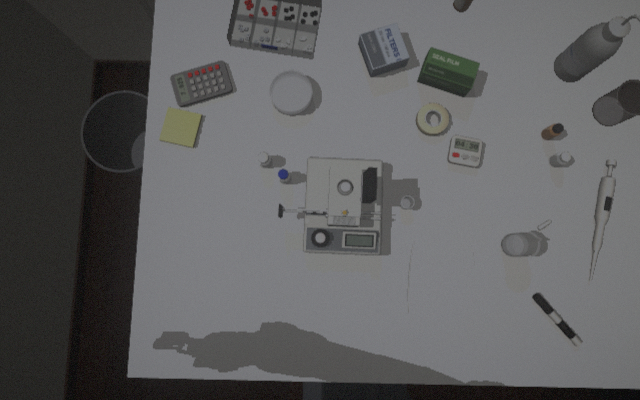

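View pics/t0c.png

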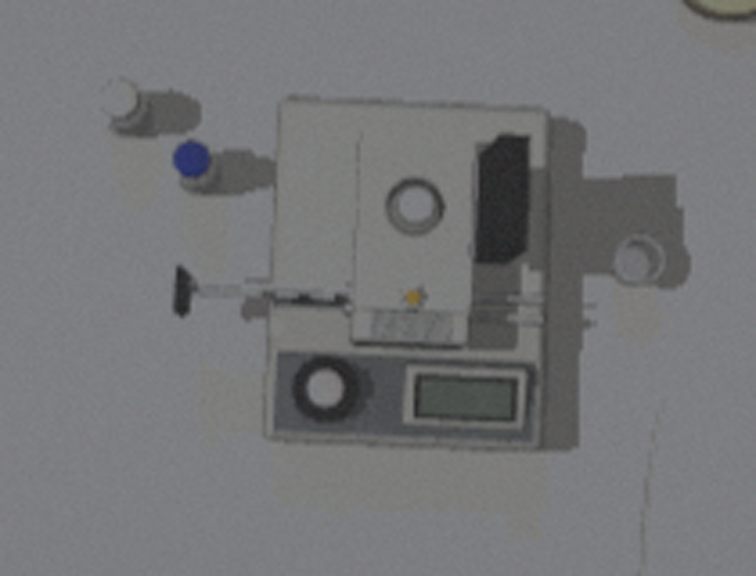

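```bash
cat > h.py <<'E'
import numpy as np
from cell import r
from scipy.optimize import least_squares
C={n:r.camera_info(n) for n in("scene","top")}
def proj(n,P):
    i=C[n];P=np.atleast_2d(P);V=i["view"];c=P@V[:3,:3].T+V[:3,3]
    f=200/np.tan(np.radians(i["fovy"]/2))
    return np.c_[i["cx"]+f*c[:,0]/-c[:,2], i["cy"]+f*c[:,1]/c[:,2]]  # col,row
def tri(ps):  # {cam:(col,row)}
    return least_squares(lambda X:np.concatenate([proj(n,X)[0]-p for n,p in ps.items()]),[.6,.1,.05]).x
def cam(n): V=C[n]["view"]; return -V[:3,:3].T@V[:3,3]
def T(p,L): x,y,a=p; c,s=np.cos(a),np.sin(a); L=np.atleast_2d(L); return np.c_[x+c*L[:,0]-s*L[:,1],y+s*L[:,0]+c*L[:,1],L[:,2]]
E
python3 - <<'E'
from h import *
print(cam("scene"),cam("top"))
t=lambda c,r_:(230+c/3.6,130+r_/3.6); s=lambda c,r_:(240+c/3.5,130+r_/3.5)
O=[("key","top",(-.07,.045,.061),t(325,388)),("det","top",(-.02,None,.091),t(414,297)),
("RL","top",(.1,.08,.04),t(283,97)),("RR","top",(.1,-.08,.04),t(548,108)),("FL","top",(-.1,.08,.04),t(267,437)),("FR","top",(-.1,-.08,.04),t(540,448)),
("key","scene",(-.07,.045,.061),s(172,312)),("det","scene",(-.02,None,.091),s(291,269)),("FR","scene",(-.1,-.08,.04),s(290,487)),("RR","scene",(.1,-.08,.04),s(527,297)),("FL","scene",(-.1,.08,.04),s(103,338)),
]
O=[o for o in O if o[0]!="det"]
L=np.array([o[2] for o in O]);U=np.array([o[3] for o in O])
def res(p): return np.concatenate([proj(o[1],T(p,o[2]))[0]-o[3] for o in O])
f=least_squares(res,[.6,.1,0],loss="soft_l1")
print(f.x,np.degrees(f.x[2]))
for o,e in zip(O,res(f.x).reshape(-1,2)):print(o[0],o[1],e.round(1))
p=f.x
for nm,a in dict(key=({"top":t(325,388),"scene":s(172,312)}),det={"top":t(414,297),"scene":s(291,269)},keyn={"top":(322.2,234.8),"scene":(290.3,214.9)},cup={"top":(404.1,201.1),"scene":(383.7,263.2)},v2={"top":t(191,160),"scene":s(237,142)},v3={"top":t(121,97),"scene":s(229,90)},vial1={"top":t(414,207),"scene":s(353,220)},
 lidtip={"top":t(530,140),"scene":s(467,170)},lidtipF={"top":t(525,262),"scene":s(372,213)}).items():
    X=tri(a);d=X-[p[0],p[1],0];c,s_=np.cos(p[2]),np.sin(p[2])
    print(nm,X.round(4),"local",np.round([c*d[0]+s_*d[1],-s_*d[0]+c*d[1],X[2]],4))
E
```

```text
[ 0.15869682 -0.30642588  0.70648925] [0.46761519 0.12435422 0.94921192]
[ 0.57274183  0.07918061 -0.0193092 ] -1.1063353975326538
key top [0.5 0. ]
RL top [-1.1 -0.7]
RR top [ 1.6 -0.6]
FL top [-1.1  0.9]
FR top [1.4 1.1]
key scene [-0.3 -0.7]
FR scene [0.2 2.8]
RR scene [ 2.  -1.8]
FL scene [-2.8 -2.6]
key [0.5042 0.1263 0.0578] local [-0.0694  0.0457  0.0578]
det [0.5527 0.0794 0.0911] local [-0.0201 -0.0002  0.0911]
keyn [0.5082 0.1236 0.0696] local [-0.0654  0.0432  0.0696]
cup [ 0.5884 -0.052  -0.0012] local [ 0.0181 -0.1309 -0.0012]
v2 [0.6332 0.2059 0.0489] local [0.058  0.1279 0.0489]
v3 [0.6694 0.2487 0.0438] local [0.0934 0.1714 0.0438]
vial1 [0.6023 0.0798 0.0919] local [0.0295 0.0012 0.0919]
lidtip [0.6288 0.0244 0.15  ] local [ 0.0571 -0.0537  0.15  ]
lidtipF [0.5626 0.0296 0.1639] local [-0.0092 -0.0497  0.1639]
```

```bash
cat >> h.py <<'E'
P=np.array([.5727,.0792,-.0193])
from scipy.spatial.transform import Rotation as Ro
def go(L, yaw_local=90):
    s=r.state(); R=Ro.from_euler("xyz",s["eef_rot"],degrees=True)
    X=T(P,L)[0]; G=Ro.from_euler("xyz",[180,0,yaw_local+np.degrees(P[2])],degrees=True)
    print("target",X.round(4),"delta mm",(R.inv().apply(X-s["tcp_pos"])*1e3).round(1),"rot",(R.inv()*G).as_rotvec().round(4))
def st():
    s=r.state();d=s["tcp_pos"]-[P[0],P[1],0];c,q=np.cos(P[2]),np.sin(P[2])
    f=s["wrist_force"];print("t",round(s["clock"],2),"local",(np.array([c*d[0]+q*d[1],-q*d[0]+c*d[1],d[2]])*1e3).round(1),"rot",s["eef_rot"].round(1),"F",f.round(2),"w",round(s["gripper_width"],4))
E
python3 - <<'E'
from h import *
st();go((-.02,.170,.2))
def y_at(n,cr,z):
    f=least_squares(lambda q:proj(n,T(P,(q[0],q[1],z)))[0]-cr,[0,.1]);return f.x
t=lambda c,r_:(230+c/3.6,130+r_/3.6); s=lambda c,r_:(240+c/3.5,130+r_/3.5)
print("pad outer top edge", y_at("top",t(182,265),.08),y_at("top",t(182,317),.08),y_at("scene",s(123,178),.08),y_at("scene",s(155,160),.08))
for th in(1.35,1.5,1.65,1.8):
    c,q=np.cos(th),np.sin(th)
    for sx in(0,.06):
        for ss,n in((.064,.0165),(.07,.0165),(.064,0)):
            L=(sx,-.033+ss*c-n*q,.085+ss*q+n*c)
            a=proj("top",T(P,L))[0];b=proj("scene",T(P,L))[0]
            print(th,sx,ss,n,"top",((a-[230,130])*3.6).round(),"scene",((b-[240,130])*3.5).round())
E
```

```text
t 1.0 local [-333.9  514.9  248.3] rot [180.   -0.  157.5] F [ 0.38 -0.12  0.14] w 0.0858
target [0.556  0.2496 0.2   ] delta mm [-418.2 -206.6   48.3] rot [-0.0000e+00 -1.0000e-04  1.1973e+00]
pad outer top edge [-0.00666981  0.12715243] [-0.03524628  0.12563744] [-0.03201834  0.1281897 ] [-0.00859105  0.12626677]
1.35 0 0.064 0.0165 top [491. 249.] scene [366. 206.]
1.35 0 0.07 0.0165 top [490. 247.] scene [364. 197.]
1.35 0 0.064 0 top [459. 248.] scene [343. 195.]
1.35 0.06 0.064 0.0165 top [494. 132.] scene [443. 149.]
1.35 0.06 0.07 0.0165 top [493. 130.] scene [442. 140.]
1.35 0.06 0.064 0 top [462. 132.] scene [420. 139.]
1.5 0 0.064 0.0165 top [510. 250.] scene [380. 217.]
1.5 0 0.07 0.0165 top [511. 248.] scene [380. 209.]
1.5 0 0.064 0 top [477. 249.] scene [356. 203.]
1.5 0.06 0.064 0.0165 top [513. 133.] scene [457. 159.]
1.5 0.06 0.07 0.0165 top [514. 131.] scene [457. 151.]
1.5 0.06 0.064 0 top [481. 132.] scene [434. 146.]
1.65 0 0.064 0.0165 top [528. 251.] scene [394. 230.]
1.65 0 0.07 0.0165 top [531. 250.] scene [395. 223.]
1.65 0 0.064 0 top [496. 249.] scene [370. 212.]
1.65 0.06 0.064 0.0165 top [532. 135.] scene [471. 172.]
1.65 0.06 0.07 0.0165 top [534. 133.] scene [472. 164.]
1.65 0.06 0.064 0 top [500. 133.] scene [447. 155.]
1.8 0 0.064 0.0165 top [545. 253.] scene [406. 245.]
1.8 0 0.07 0.0165 top [550. 252.] scene [409. 238.]
1.8 0 0.064 0 top [515. 251.] scene [383. 224.]
1.8 0.06 0.064 0.0165 top [548. 137.] scene [483. 185.]
1.8 0.06 0.07 0.0165 top [553. 135.] scene [486. 179.]
1.8 0.06 0.064 0 top [518. 134.] scene [460. 165.]
```

Run:
```python
import cv2
a=cv2.imread("pics/scene0.png")[160:230,260:390];cv2.imwrite("pics/s0d.png",cv2.resize(a,None,fx=6,fy=6,interpolation=cv2.INTER_CUBIC))
```

```text
(no output)
```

View pics/s0d.png

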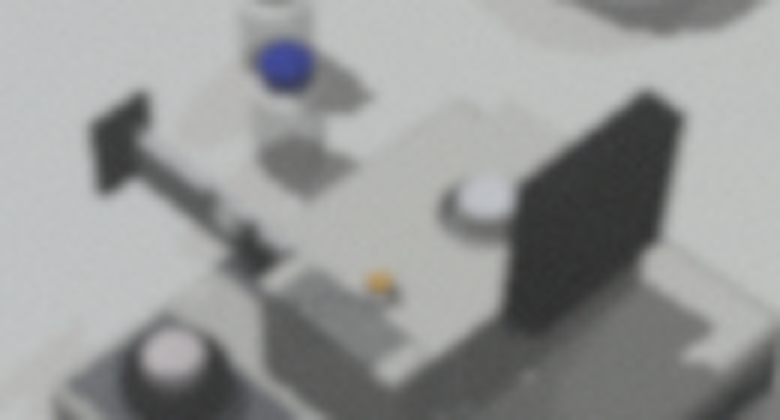

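Call:
arm_command([
  [255,-20,-10,2,0,0,0.06],
  [255,-55,-27,6,0,0,0.17],
  [255,-92,-45,10,0,0,0.28],
  [255,-129,-64,14,0,0,0.39],
  [255,-166,-82,18,0,0,0.5],
  [255,-203,-100,22,0,0,0.61],
  [255,-240,-119,26,0,0,0.72],
  [255,-277,-137,30,0,0,0.82],
  [255,-314,-155,34,0,0,0.92],
  [255,-340,-168,38,0,0,1.0],
])

```text
clock: 1.83
tcp_pos: [0.5016, 0.3109, 0.2107]
eef_rot: [179.9, 0.1, 99.7]
wrist_force: [0.4, 0.2, 0.4]
gripper_width: -0.0001
```

Run:
```python
from h import *
st();go((-.02,.165,.13))
```

```text
t 1.83 local [-75.5 230.3 210.7] rot [1.799e+02 1.000e-01 9.970e+01] F [0.38 0.18 0.39] w -0.0001
target [0.5559 0.2446 0.13  ] delta mm [-74.4  42.2  80.9] rot [0.0024 0.0018 0.1884]
```

Call:
arm_command([
  [255,-10,6,5,0,0,0.03],
  [255,-30,17,15,0,0,0.08],
  [255,-50,28,25,0,0,0.13],
  [255,-65,37,40,0,0,0.17],
  [255,-75,42,55,0,0,0.19],
  [255,-75,42,68,0,0,0.19],
  [255,-75,42,76,0,0,0.19],
  [255,-75,42,80,0,0,0.19],
  [255,-75,42,80,0,0,0.19],
  [255,-75,42,80,0,0,0.19],
])

```text
clock: 2.67
tcp_pos: [0.553, 0.2501, 0.1306]
eef_rot: [180.0, -0.1, 89.4]
wrist_force: [-0.2, 0.8, 0.5]
gripper_width: 0.0002
```

Run:
```python
from h import *
import cv2
st();go((-.02,.155,.071))
f=r.grab_frame("scene");cv2.imwrite("pics/s1.png",cv2.resize(f[110:290,220:420],None,fx=3.5,fy=3.2))
```

```text
t 2.67 local [-23.  170.5 130.6] rot [ 1.80e+02 -1.00e-01  8.94e+01] F [-0.18  0.79  0.53] w 0.0002
target [0.5557 0.2346 0.071 ] delta mm [-15.6   2.9  59.6] rot [ 0.0002 -0.001   0.0093]
```

View pics/s1.png

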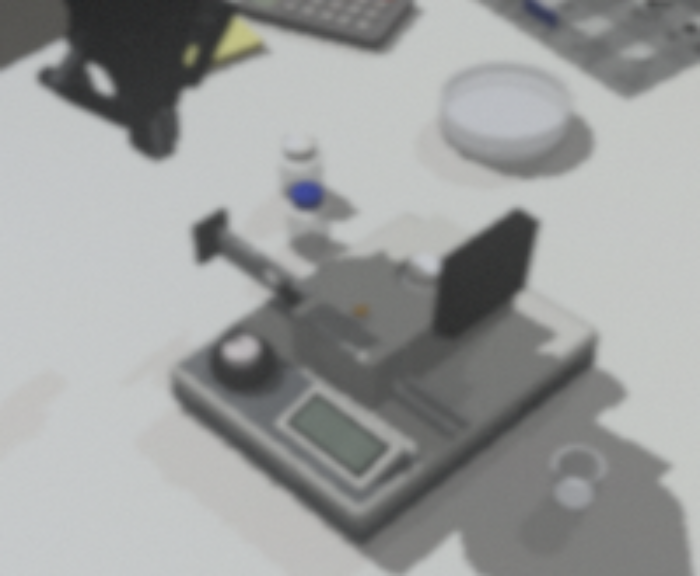

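Call:
arm_command([
  [255,-2,1,6,0,0,0.0],
  [255,-4,2,18,0,0,0.01],
  [255,-8,3,32,0,0,0.01],
  [255,-12,3,45,0,0,0.01],
  [255,-15,3,54,0,0,0.01],
  [255,-15,3,59,0,0,0.01],
  [255,-18,3,59,0,0,0.01],
  [255,-21,3,59,0,0,0.01],
  [255,-21,3,59,0,0,0.01],
  [255,-21,3,59,0,0,0.01],
])

```text
clock: 3.55
tcp_pos: [0.5566, 0.2276, 0.0721]
eef_rot: [179.9, -0.0, 88.7]
wrist_force: [-0.2, -0.3, 0.3]
gripper_width: 0.0004
```

Run:
```python
from h import *
st()
```

```text
t 3.55 local [-19.  148.1  72.1] rot [179.9  -0.   88.7] F [-0.2  -0.28  0.29] w 0.0004
```

Call:
arm_command([
  [255,-1,0,0,0,0,0],
  [255,-3,0,0,0,0,0],
  [255,-5,0,0,0,0,0],
  [255,-7,0,0,0,0,0],
  [255,-8,0,0,0,0,0],
  [255,-9,0,0,0,0,0],
  [255,-10,0,0,0,0,0],
  [255,-11,0,0,0,0,0],
  [255,-12,0,0,0,0,0],
  [255,-12,0,0,0,0,0],
])

```text
clock: 4.38
tcp_pos: [0.5558, 0.2154, 0.0714]
eef_rot: [180.0, 0.0, 88.7]
wrist_force: [-0.1, 1.1, 0.8]
gripper_width: 0.0004
```

Run:
```python
from h import *
st()
for l in("thumb_pad",):
    for n in("scene","top"):r.grab_frame(n);print([(d["point"],d["p"]) for d in r.tip_of(l,n)])
st()
```

```text
t 4.38 local [-19.5 135.9  71.4] rot [180.    0.   88.7] F [-0.12  1.06  0.84] w 0.0004
[([194.2, 358.2], 0.75), ([186.2, 284.1], 0.69)]
[([210.2, 282.1], 0.51)]
t 4.58 local [-19.5 135.9  71.2] rot [180.    0.   88.7] F [0.21 1.6  0.93] w -0.0
```

Call:
arm_command([
  [255,-1,0,0,0,0,0],
  [255,-2,0,0,0,0,0],
  [255,-3,0,0,0,0,0],
  [255,-4,0,0,0,0,0],
  [255,-5,0,0,0,0,0],
  [255,-6,0,0,0,0,0],
  [255,-7,0,0,0,0,0],
  [255,-8,0,0,0,0,0],
  [255,-8,0,0,0,0,0],
  [255,-8,0,0,0,0,0],
])

```text
clock: 5.42
tcp_pos: [0.5552, 0.2069, 0.0711]
eef_rot: [-179.9, 0.1, 88.7]
wrist_force: [0.2, 0.2, -0.2]
gripper_width: 0.0001
```

Call:
arm_command([
  [255,-0.5,0,0,0,0,0],
  [255,-1,0,0,0,0,0],
  [255,-1,0,0,0,0,0],
  [255,-1,0,0,0,0,0],
  [255,-1.5,0,0,0,0,0],
  [255,-2,0,0,0,0,0],
  [255,-2,0,0,0,0,0],
  [255,-2,0,0,0,0,0],
  [255,-2,0,0,0,0,0],
  [255,-2,0,0,0,0,0],
])

```text
clock: 6.25
tcp_pos: [0.5555, 0.2057, 0.0713]
eef_rot: [-180.0, 0.0, 88.7]
wrist_force: [0.2, 1.2, 0.0]
gripper_width: -0.0002
```

Call:
arm_command([
  [255,-0.5,0,0,0,0,0],
  [255,-1,0,0,0,0,0],
  [255,-1,0,0,0,0,0],
  [255,-1,0,0,0,0,0],
  [255,-1,0,0,0,0,0],
  [255,-1,0,0,0,0,0],
  [255,-1,0,0,0,0,0],
  [255,-1,0,0,0,0,0],
  [255,-1,0,0,0,0,0],
  [255,-1,0,0,0,0,0],
])

```text
clock: 7.08
tcp_pos: [0.5555, 0.2047, 0.0713]
eef_rot: [-180.0, 0.0, 88.7]
wrist_force: [-0.3, 0.1, 0.1]
gripper_width: 0.0001
```

Call:
arm_command([
  [255,-0.5,0,0,0,0,0],
  [255,-1,0,0,0,0,0],
  [255,-1.5,0,0,0,0,0],
  [255,-1.5,0,0,0,0,0],
  [255,-1.5,0,0,0,0,0],
  [255,-1.5,0,0,0,0,0],
  [255,-1.5,0,0,0,0,0],
  [255,-1.5,0,0,0,0,0],
  [255,-1.5,0,0,0,0,0],
  [255,-1.5,0,0,0,0,0],
])

```text
clock: 7.92
tcp_pos: [0.5554, 0.2041, 0.0713]
eef_rot: [180.0, -0.1, 88.8]
wrist_force: [-0.5, 4.6, -0.5]
gripper_width: 0.0002
```

Call:
arm_command([
  [255,-0.5,0,0,0,0,0],
  [255,-1,0,0,0,0,0],
  [255,-1.5,0,0,0,0,0],
  [255,-1.5,0,0,0,0,0],
  [255,-1.5,0,0,0,0,0],
  [255,-1.5,0,0,0,0,0],
  [255,-1.5,0,0,0,0,0],
  [255,-1.5,0,0,0,0,0],
  [255,-1.5,0,0,0,0,0],
  [255,-1.5,0,0,0,0,0],
])

```text
clock: 8.75
tcp_pos: [0.5554, 0.2038, 0.0714]
eef_rot: [180.0, -0.2, 88.8]
wrist_force: [-0.7, 5.9, -0.6]
gripper_width: -0.0
```

Run:
```python
from h import *
import cv2
st()
for n in("scene","top"):
    f=r.grab_frame(n);cv2.imwrite(f"pics/{n}2.png",f);st()
a=cv2.imread("pics/scene2.png")[160:230,260:390]
b=cv2.imread("pics/top2.png")[180:230,260:350]
cv2.imwrite("pics/c2.png",np.vstack([cv2.resize(a,(780,290)),cv2.resize(b,(540,300)).copy().repeat(1,0) if 0 else cv2.copyMakeBorder(cv2.resize(b,(540,300)),0,0,0,240,0)]))
```

```text
t 8.75 local [-19.7 124.3  71.4] rot [180.   -0.2  88.8] F [-0.7   5.89 -0.62] w -0.0
t 8.8 local [-19.7 124.3  71.4] rot [180.   -0.2  88.8] F [-0.81  6.55 -1.25] w -0.0001
t 8.85 local [-19.7 124.3  71.4] rot [180.   -0.2  88.8] F [ 0.72  5.59 -1.55] w -0.0002
```

View pics/c2.png

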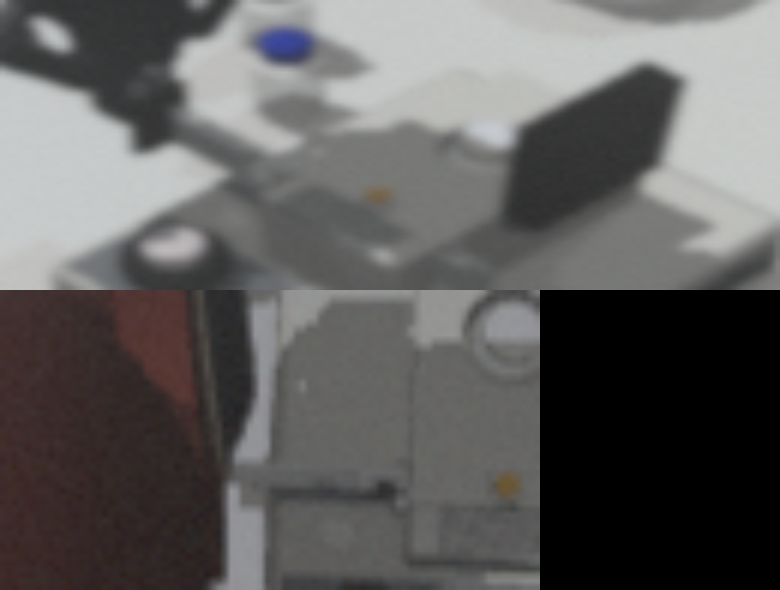

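Call:
arm_command([
  [255,-0.5,0,0,0,0,0],
  [255,-1,0,0,0,0,0],
  [255,-1.5,0,0,0,0,0],
  [255,-2,0,0,0,0,0],
  [255,-2.5,0,0,0,0,0],
  [255,-2.5,0,0,0,0,0],
  [255,-2.5,0,0,0,0,0],
  [255,-2.5,0,0,0,0,0],
  [255,-2.5,0,0,0,0,0],
  [255,-2.5,0,0,0,0,0],
])

```text
clock: 9.68
tcp_pos: [0.5554, 0.1973, 0.0712]
eef_rot: [-180.0, 0.1, 88.7]
wrist_force: [0.7, 0.4, -0.9]
gripper_width: 0.0002
```

Call:
arm_command([
  [255,-0.5,0,0,0,0,0],
  [255,-1,0,0,0,0,0],
  [255,-1.5,0,0,0,0,0],
  [255,-2,0,0,0,0,0],
  [255,-2,0,0,0,0,0],
  [255,-2,0,0,0,0,0],
  [255,-2,0,0,0,0,0],
  [255,-2,0,0,0,0,0],
  [255,-2,0,0,0,0,0],
  [255,-2,0,0,0,0,0],
])

```text
clock: 10.52
tcp_pos: [0.5553, 0.1971, 0.0713]
eef_rot: [-180.0, 0.0, 88.7]
wrist_force: [-0.4, 0.2, -0.4]
gripper_width: 0.0001
```

Call:
arm_command([
  [255,-1,0,0,0,0,0],
  [255,-2,0,0,0,0,0],
  [255,-3,0,0,0,0,0],
  [255,-4,0,0,0,0,0],
  [255,-5,0,0,0,0,0],
  [255,-6,0,0,0,0,0],
  [255,-7,0,0,0,0,0],
  [255,-8,0,0,0,0,0],
  [255,-9,0,0,0,0,0],
  [255,-9,0,0,0,0,0],
])

```text
clock: 11.35
tcp_pos: [0.5551, 0.1871, 0.0713]
eef_rot: [-180.0, 0.1, 88.7]
wrist_force: [0.3, -0.2, -0.4]
gripper_width: -0.0001
```

Call:
arm_command([
  [255,-0.5,0,0,0,0,0],
  [255,-1,0,0,0,0,0],
  [255,-1.5,0,0,0,0,0],
  [255,-2,0,0,0,0,0],
  [255,-2.5,0,0,0,0,0],
  [255,-3,0,0,0,0,0],
  [255,-3,0,0,0,0,0],
  [255,-3,0,0,0,0,0],
  [255,-3,0,0,0,0,0],
  [255,-3,0,0,0,0,0],
])

```text
clock: 12.18
tcp_pos: [0.555, 0.1853, 0.0713]
eef_rot: [-180.0, 0.0, 88.7]
wrist_force: [-0.4, -0.1, -0.2]
gripper_width: 0.0
```

Call:
arm_command([
  [255,-0.5,0,0,0,0,0],
  [255,-1,0,0,0,0,0],
  [255,-1.5,0,0,0,0,0],
  [255,-1.5,0,0,0,0,0],
  [255,-1.5,0,0,0,0,0],
  [255,-1.5,0,0,0,0,0],
  [255,-1.5,0,0,0,0,0],
  [255,-1.5,0,0,0,0,0],
  [255,-1.5,0,0,0,0,0],
  [255,-1.5,0,0,0,0,0],
])

```text
clock: 13.02
tcp_pos: [0.555, 0.1843, 0.0713]
eef_rot: [180.0, -0.0, 88.8]
wrist_force: [-0.3, 3.7, -1.2]
gripper_width: 0.0001
```

Run:
```python
from h import *
st()
```

```text
t 13.02 local [-19.7 104.7  71.3] rot [180.   -0.   88.8] F [-0.25  3.66 -1.24] w 0.0001
```

Call:
arm_command([
  [255,-0.5,0,0,0,0,0],
  [255,-1,0,0,0,0,0],
  [255,-1.5,0,0,0,0,0],
  [255,-1.5,0,0,0,0,0],
  [255,-1.5,0,0,0,0,0],
  [255,-1.5,0,0,0,0,0],
  [255,-1.5,0,0,0,0,0],
  [255,-1.5,0,0,0,0,0],
  [255,-1.5,0,0,0,0,0],
  [255,-1.5,0,0,0,0,0],
])

```text
clock: 13.85
tcp_pos: [0.5549, 0.184, 0.0713]
eef_rot: [180.0, -0.1, 88.8]
wrist_force: [0.3, 5.1, -0.4]
gripper_width: 0.0002
```

Call:
arm_command([
  [255,-0.5,0,0,0,0,0],
  [255,-1,0,0,0,0,0],
  [255,-1.5,0,0,0,0,0],
  [255,-1.5,0,0,0,0,0],
  [255,-1.5,0,0,0,0,0],
  [255,-1.5,0,0,0,0,0],
  [255,-1.5,0,0,0,0,0],
  [255,-1.5,0,0,0,0,0],
  [255,-1.5,0,0,0,0,0],
  [255,-1.5,0,0,0,0,0],
])

```text
clock: 14.68
tcp_pos: [0.5549, 0.1839, 0.0714]
eef_rot: [180.0, -0.2, 88.9]
wrist_force: [0.1, 8.3, -1.1]
gripper_width: 0.0001
```

Run:
```python
from h import *
st()
```

```text
t 14.68 local [-19.8 104.4  71.4] rot [180.   -0.2  88.9] F [ 0.14  8.33 -1.14] w 0.0001
```

Call:
arm_command([
  [255,-0.5,0,0,0,0,0],
  [255,-1,0,0,0,0,0],
  [255,-1.2,0,0,0,0,0],
  [255,-1.2,0,0,0,0,0],
  [255,-1.2,0,0,0,0,0],
  [255,-1.2,0,0,0,0,0],
  [255,-1.2,0,0,0,0,0],
  [255,-1.2,0,0,0,0,0],
  [255,-1.2,0,0,0,0,0],
  [255,-1.2,0,0,0,0,0],
])

```text
clock: 15.52
tcp_pos: [0.5549, 0.1791, 0.0713]
eef_rot: [-180.0, 0.0, 88.7]
wrist_force: [-0.5, 1.2, 0.5]
gripper_width: -0.0002
```

Run:
```python
from h import *
st()
```

```text
t 15.52 local [-19.7  99.6  71.3] rot [-180.     0.    88.7] F [-0.48  1.18  0.47] w -0.0002
```

Call:
arm_command([
  [255,-1,0,0,0,0,0],
  [255,-2,0,0,0,0,0],
  [255,-3,0,0,0,0,0],
  [255,-4,0,0,0,0,0],
  [255,-5,0,0,0,0,0],
  [255,-6,0,0,0,0,0],
  [255,-7,0,0,0,0,0],
  [255,-8,0,0,0,0,0],
  [255,-8,0,0,0,0,0],
  [255,-8,0,0,0,0,0],
])

```text
clock: 16.35
tcp_pos: [0.5547, 0.171, 0.0713]
eef_rot: [-180.0, 0.0, 88.7]
wrist_force: [-0.9, 0.3, -0.4]
gripper_width: -0.0001
```

Call:
arm_command([
  [255,-0.5,0,0,0,0,0],
  [255,-1,0,0,0,0,0],
  [255,-1.5,0,0,0,0,0],
  [255,-2,0,0,0,0,0],
  [255,-2.5,0,0,0,0,0],
  [255,-3,0,0,0,0,0],
  [255,-3,0,0,0,0,0],
  [255,-3,0,0,0,0,0],
  [255,-3,0,0,0,0,0],
  [255,-3,0,0,0,0,0],
])

```text
clock: 17.18
tcp_pos: [0.5547, 0.1685, 0.0713]
eef_rot: [-180.0, 0.0, 88.7]
wrist_force: [0.7, 0.3, 0.6]
gripper_width: 0.0001
```

Run:
```python
from h import *
st()
```

```text
t 17.18 local [-19.8  88.9  71.3] rot [-180.     0.    88.7] F [0.69 0.27 0.57] w 0.0001
```

Call:
arm_command([
  [255,-0.5,0,0,0,0,0],
  [255,-1,0,0,0,0,0],
  [255,-1.5,0,0,0,0,0],
  [255,-2,0,0,0,0,0],
  [255,-2.4,0,0,0,0,0],
  [255,-2.4,0,0,0,0,0],
  [255,-2.4,0,0,0,0,0],
  [255,-2.4,0,0,0,0,0],
  [255,-2.4,0,0,0,0,0],
  [255,-2.4,0,0,0,0,0],
])

```text
clock: 18.02
tcp_pos: [0.5546, 0.1662, 0.0713]
eef_rot: [-180.0, -0.0, 88.7]
wrist_force: [-0.3, 0.0, -0.1]
gripper_width: -0.0002
```

Call:
arm_command([
  [255,-0.4,0,0,0,0,0],
  [255,-0.8,0,0,0,0,0],
  [255,-1.2,0,0,0,0,0],
  [255,-1.2,0,0,0,0,0],
  [255,-1.2,0,0,0,0,0],
  [255,-1.2,0,0,0,0,0],
  [255,-1.2,0,0,0,0,0],
  [255,-1.2,0,0,0,0,0],
  [255,-1.2,0,0,0,0,0],
  [255,-1.2,0,0,0,0,0],
])

```text
clock: 18.85
tcp_pos: [0.5546, 0.165, 0.0713]
eef_rot: [180.0, 0.0, 88.7]
wrist_force: [-0.5, -0.1, -0.3]
gripper_width: 0.0001
```

Run:
```python
from h import *
st()
```

```text
t 18.85 local [-19.8  85.4  71.3] rot [180.    0.   88.7] F [-0.47 -0.15 -0.27] w 0.0001
```

Zero force at d≈64.3 suggests that it ran ahead; one gentle touch to confirm.

Call:
arm_command([
  [255,-0.4,0,0,0,0,0],
  [255,-0.8,0,0,0,0,0],
  [255,-1.2,0,0,0,0,0],
  [255,-1.5,0,0,0,0,0],
  [255,-1.5,0,0,0,0,0],
  [255,-1.5,0,0,0,0,0],
  [255,-1.5,0,0,0,0,0],
  [255,-1.5,0,0,0,0,0],
  [255,-1.5,0,0,0,0,0],
  [255,-1.5,0,0,0,0,0],
])

```text
clock: 19.68
tcp_pos: [0.5545, 0.1642, 0.0713]
eef_rot: [180.0, -0.1, 88.8]
wrist_force: [0.6, 4.4, -0.5]
gripper_width: 0.0001
```

Run:
```python
from h import *
st()
```

```text
t 19.68 local [-19.8  84.7  71.3] rot [ 1.80e+02 -1.00e-01  8.88e+01] F [ 0.63  4.36 -0.54] w 0.0001
```

Call:
arm_command([
  [255,3,0,0,0,0,0],
  [255,10,0,0,0,0,0],
  [255,18,0,-10,0,0,0],
  [255,20,0,-35,0,0,0],
  [255,20,0,-65,0,0,0],
  [255,20,0,-95,0,0,0],
  [255,20,0,-120,0,0,0],
  [255,20,0,-138,0,0,0],
  [255,20,0,-145,0,0,0],
  [255,20,0,-145,0,0,0],
])

```text
clock: 20.52
tcp_pos: [0.556, 0.183, 0.218]
eef_rot: [179.8, -0.0, 88.7]
wrist_force: [-0.5, 0.7, 0.1]
gripper_width: 0.0
```

Run:
```python
from h import *
st();go((.03,-.100,.215));go((.03,-.100,.142))
```

```text
t 20.52 local [-18.7 103.4 218. ] rot [179.8  -0.   88.7] F [-0.53  0.67  0.07] w 0.0
target [ 0.6008 -0.0214  0.215 ] delta mm [-203.3   49.4    3.1] rot [ 0.0036 -0.0003 -0.0035]
target [ 0.6008 -0.0214  0.142 ] delta mm [-203.3   49.2   76.1] rot [ 0.0036 -0.0003 -0.0035]
```

Call:
arm_command([
  [255,-12,4,0,0,0,0],
  [255,-38,12,0,0,0,0],
  [255,-68,20,0,0,0,0],
  [255,-98,28,0,0,0,0],
  [255,-128,36,0,0,0,0],
  [255,-158,43,0,0,0,0],
  [255,-183,48,0,0,0,0],
  [255,-198,49,2,0,0,0],
  [255,-204,49,10,0,0,0],
  [255,-204,49,20,0,0,0],
])

```text
clock: 21.35
tcp_pos: [0.5987, -0.0249, 0.1946]
eef_rot: [-179.9, 0.1, 88.5]
wrist_force: [-0.9, 0.8, 0.0]
gripper_width: -0.0001
```

Call:
arm_command([
  [255,0,0,12,0,0,0],
  [255,0,0,28,0,0,0],
  [255,0,0,42,0,0,0],
  [255,0,0,52,0,0,0],
  [255,0,0,56,0,0,0],
  [255,3,0,56,0,0,0],
  [255,8,0,56,0,0,0],
  [255,12,0,56,0,0,0],
  [255,12,0,56,0,0,0],
  [255,12,0,56,0,0,0],
])

```text
clock: 22.18
tcp_pos: [0.6002, -0.0088, 0.141]
eef_rot: [179.9, -0.0, 88.8]
wrist_force: [-0.4, -0.2, 0.1]
gripper_width: -0.0001
```

Run:
```python
from h import *
import cv2
st()
for n in("scene","top"):
    f=r.grab_frame(n);cv2.imwrite(f"pics/{n}3.png",cv2.resize(f[100:280,230:450],None,fx=3.4,fy=3.2));st()
```

```text
t 22.18 local [ 29.2 -87.4 141. ] rot [179.9  -0.   88.8] F [-0.4  -0.25  0.07] w -0.0001
t 22.23 local [ 29.1 -88.  141. ] rot [179.9   0.   88.8] F [-0.78 -0.28 -0.05] w 0.0001
t 22.28 local [ 29.  -88.3 140.9] rot [179.9   0.   88.7] F [ 0.29 -0.64  0.9 ] w 0.0001
```

View pics/scene3.png

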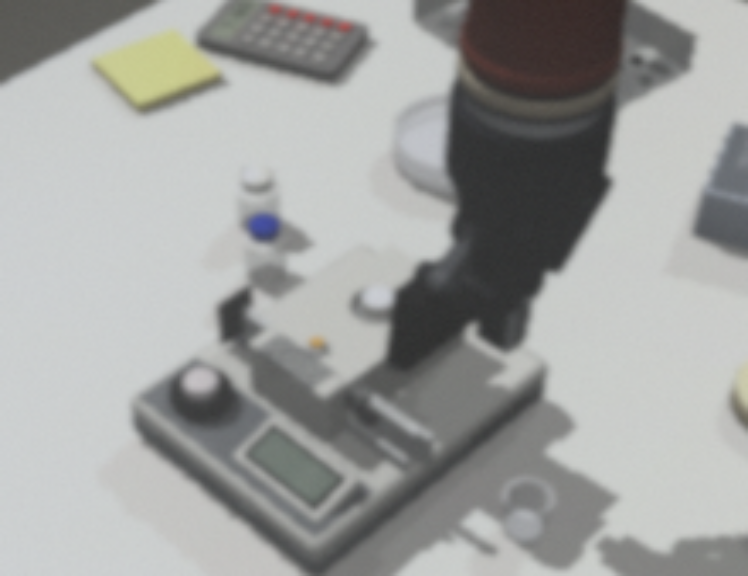

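Call:
arm_command([
  [255,5,1,0,0,0,0],
  [255,12,1,-2,0,0,0],
  [255,19,1,-4,0,0,0],
  [255,25,1,-5,0,0,0],
  [255,31,1,-6,0,0,0],
  [255,37,1,-7,0,0,0],
  [255,43,1,-8,0,0,0],
  [255,49,1,-8,0,0,0],
  [255,55,1,-7,0,0,0],
  [255,60,1,-6,0,0,0],
])

```text
clock: 23.12
tcp_pos: [0.6023, 0.0515, 0.1464]
eef_rot: [180.0, -0.0, 88.8]
wrist_force: [-0.1, -0.6, 0.6]
gripper_width: -0.0002
```

Run:
```python
from h import *
import cv2
st()
f=r.grab_frame("scene");cv2.imwrite(f"pics/scene4.png",cv2.resize(f[100:280,230:450],None,fx=3.4,fy=3.2));st()
```

```text
t 23.12 local [ 30.1 -27.2 146.4] rot [180.   -0.   88.8] F [-0.1  -0.57  0.63] w -0.0002
t 23.17 local [ 29.9 -25.6 145.9] rot [-1.80e+02 -1.00e-01  8.89e+01] F [0.81 0.75 0.19] w -0.0004
```

View pics/scene4.png

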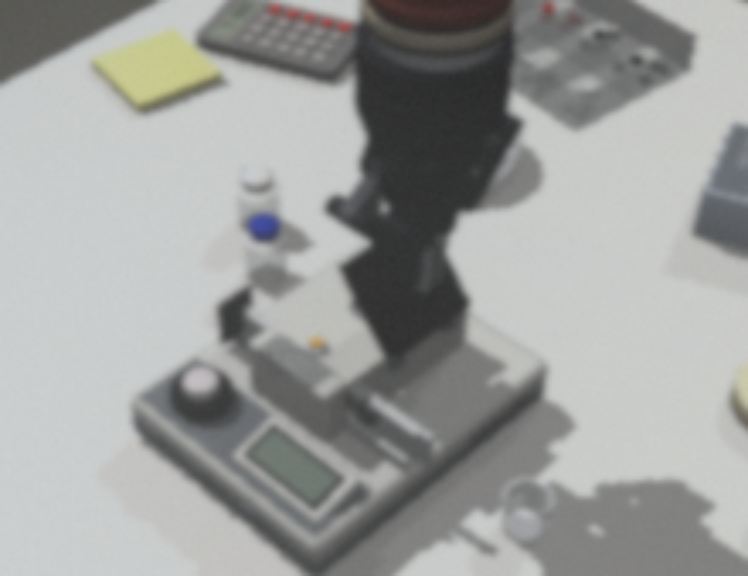

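Call:
arm_command([
  [255,4,0,1,0,0,0],
  [255,8,0,3,0,0,0],
  [255,12,0,6,0,0,0],
  [255,17,0,10,0,0,0],
  [255,22,0,15,0,0,0],
  [255,26,0,19,0,0,0],
  [255,30,0,23,0,0,0],
  [255,33,0,25,0,0,0],
  [255,36,0,26,0,0,0],
  [255,36,0,26,0,0,0],
])

```text
clock: 24.0
tcp_pos: [0.6025, 0.0875, 0.1197]
eef_rot: [-179.9, -0.0, 88.8]
wrist_force: [0.5, 0.5, -0.6]
gripper_width: -0.0001
```

Call:
arm_command([
  [255,0,0,1,0,0,0],
  [255,0,0,2,0,0,0],
  [255,0,0,3,0,0,0],
  [255,0,0,4,0,0,0],
  [255,0,0,4,0,0,0],
  [255,0,0,4,0,0,0],
  [255,0,0,4,0,0,0],
  [255,0,0,4,0,0,0],
  [255,0,0,4,0,0,0],
  [255,0,0,4,0,0,0],
])

```text
clock: 24.83
tcp_pos: [0.6031, 0.0863, 0.1185]
eef_rot: [179.9, -0.1, 88.7]
wrist_force: [-4.1, -0.6, 9.9]
gripper_width: 0.0003
```

Run:
```python
from h import *
import cv2
st()
f=r.grab_frame("scene");cv2.imwrite(f"pics/scene5.png",cv2.resize(f[100:280,230:450],None,fx=3.4,fy=3.2));st()
```

```text
t 24.83 local [ 30.3   7.7 118.5] rot [ 1.799e+02 -1.000e-01  8.870e+01] F [-4.09 -0.59  9.92] w 0.0003
t 24.88 local [ 30.3   7.6 118.5] rot [ 1.799e+02 -1.000e-01  8.870e+01] F [-2.49 -0.43  9.76] w 0.0003
```

View pics/scene5.png

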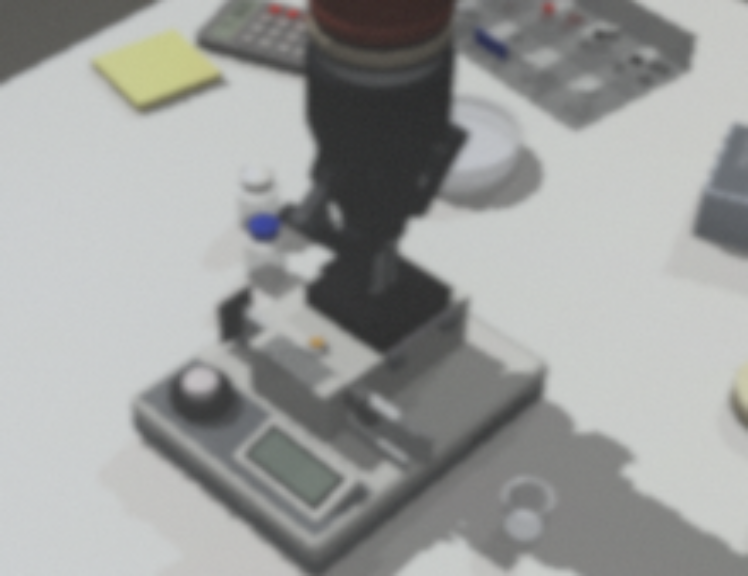

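Call:
arm_command([
  [255,0,0,-8,0,0,0],
  [255,0,0,-25,0,0,0],
  [255,4,-10,-38,0,0,0],
  [255,12,-30,-40,0,0,0],
  [255,22,-55,-40,0,0,0],
  [255,31,-80,-40,0,0,0],
  [255,36,-95,-40,0,0,0],
  [255,37,-100,-40,0,0,0],
  [255,37,-100,-38,0,0,0],
  [255,37,-100,-38,0,0,0],
])

```text
clock: 25.72
tcp_pos: [0.5048, 0.125, 0.1545]
eef_rot: [179.9, 0.0, 88.7]
wrist_force: [1.0, -0.0, -0.6]
gripper_width: 0.0002
```

Run:
```python
from h import *
import cv2
st()
F=[]
for n in("scene","top"):
    f=r.grab_frame(n);F.append(cv2.resize(f[110:290,240:440],None,fx=3,fy=3))
cv2.imwrite("pics/s6.png",F[0]);cv2.imwrite("pics/t6.png",F[1])
st();go((-.07,.045,.09))
```

```text
t 25.72 local [-68.7  44.4 154.5] rot [179.9   0.   88.7] F [ 1.03 -0.01 -0.6 ] w 0.0002
t 25.82 local [-68.3  44.1 154.4] rot [179.9   0.   88.7] F [-0.4   0.31  0.26] w 0.0003
target [0.5036 0.1255 0.09  ] delta mm [ 0.9 -1.8 64.4] rot [ 0.0018  0.0006 -0.0042]
```

View pics/s6.png

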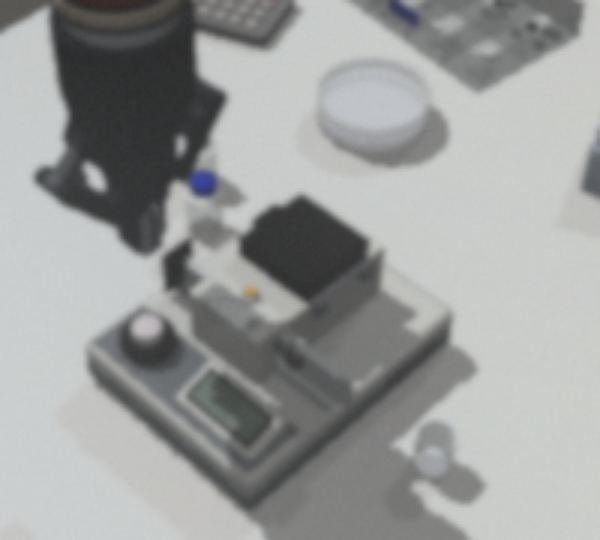

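View pics/t6.png

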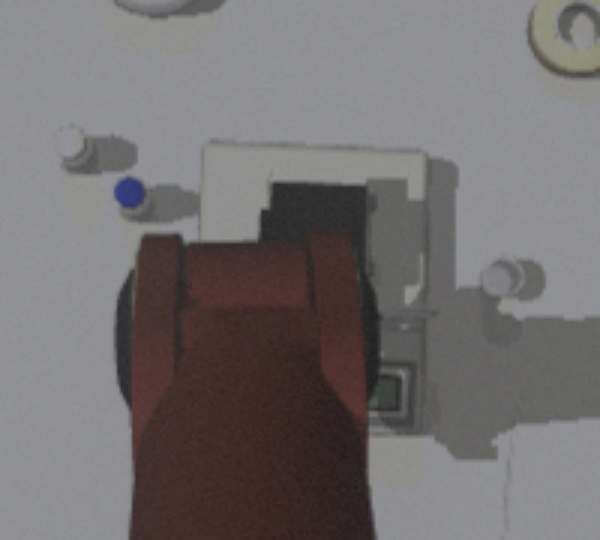

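Call:
arm_command([
  [255,1,-1,6,0,0,0],
  [255,1,-2,16,0,0,0],
  [255,1,-2,28,0,0,0],
  [255,1,-2,40,0,0,0],
  [255,1,-2,50,0,0,0],
  [255,1,-2,58,0,0,0],
  [255,1,-2,63,0,0,0],
  [255,1,-2,64,0,0,0],
  [255,1,-2,64,0,0,0],
  [255,1,-2,64,0,0,0],
])

```text
clock: 26.65
tcp_pos: [0.5021, 0.1266, 0.0906]
eef_rot: [180.0, -0.0, 88.7]
wrist_force: [-0.1, -0.9, 0.2]
gripper_width: 0.0001
```

Run:
```python
from h import *
import cv2
for d in(.061,.065,.069):print(d,[((proj("scene",T(P,(x,.136-d,.08)))[0]-[240,110])*3).round() for x in(-.033,-.007)])
f=r.grab_frame("scene");cv2.imwrite("pics/s7.png",cv2.resize(f[150:240,250:350],None,fx=6,fy=6))
st()
```

```text
0.061 [array([156., 253.]), array([185., 233.])]
0.065 [array([160., 256.]), array([189., 236.])]
0.069 [array([164., 259.]), array([193., 239.])]
t 26.7 local [-71.4  46.1  90.8] rot [179.9  -0.   88.7] F [ 0.41 -0.86 -0.37] w -0.0001
```

View pics/s7.png

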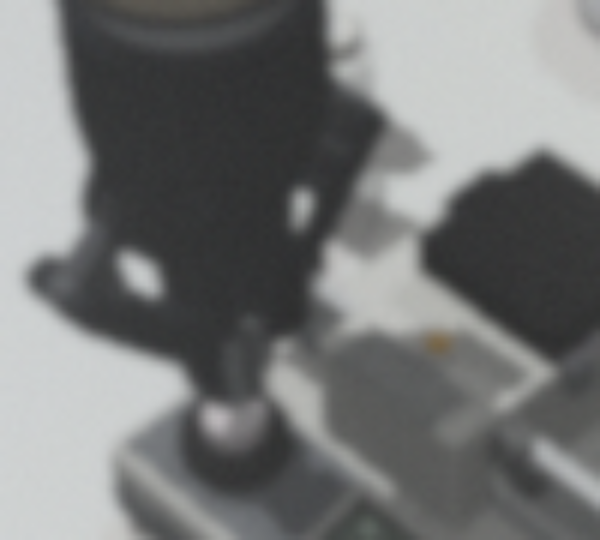

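Call:
arm_command([
  [255,0,0,3,0,0,0],
  [255,0,0,6,0,0,0],
  [255,0,0,9,0,0,0],
  [255,0,0,11,0,0,0],
  [255,0,0,13,0,0,0],
  [255,0,0,14,0,0,0],
  [255,0,0,15,0,0,0],
  [255,0,0,15,0,0,0],
  [255,0,0,15,0,0,0],
  [255,0,0,15,0,0,0],
])

```text
clock: 27.53
tcp_pos: [0.5016, 0.1266, 0.0755]
eef_rot: [-180.0, -0.0, 88.7]
wrist_force: [-0.9, 0.2, 2.0]
gripper_width: 0.0
```

Call:
arm_command([
  [255,0,0,1,0,0,0],
  [255,0,0,2,0,0,0],
  [255,0,0,3,0,0,0],
  [255,0,0,4,0,0,0],
  [255,0,0,4.5,0,0,0],
  [255,0,0,4.5,0,0,0],
  [255,0,0,4.5,0,0,0],
  [255,0,0,4.5,0,0,0],
  [255,0,0,4.5,0,0,0],
  [255,0,0,4.5,0,0,0],
])

```text
clock: 28.37
tcp_pos: [0.5016, 0.1266, 0.0728]
eef_rot: [180.0, -0.1, 88.7]
wrist_force: [-5.2, -1.6, 19.6]
gripper_width: -0.0001
```

Run:
```python
from h import *
st()
```

```text
t 28.37 local [-72.   46.   72.8] rot [ 1.80e+02 -1.00e-01  8.87e+01] F [-5.24 -1.56 19.59] w -0.0001
```

Call:
arm_command([
  [255,0,0,-4,0,0,0],
  [255,0,0,-10,0,0,0],
  [255,0,0,-25,0,0,0],
  [255,0,0,-50,0,0,0],
  [255,0,0,-80,0,0,0],
  [255,0,0,-110,0,0,0],
  [255,10,0,-135,0,0,0],
  [255,40,0,-150,0,0,0],
  [255,75,0,-150,0,0,0],
  [255,110,0,-150,0,0,0],
])

```text
clock: 29.2
tcp_pos: [0.5053, 0.2375, 0.2224]
eef_rot: [179.8, -0.1, 88.6]
wrist_force: [0.2, -1.0, 0.1]
gripper_width: 0.0001
```

Call:
arm_command([
  [255,30,0,0,0,0,0],
  [255,60,0,0,0,0,0],
  [255,90,0,0,0,0,0],
  [255,110,0,0,0,0,0],
  [255,120,0,0,0,0,0],
  [255,120,0,0,0,0,0],
  [255,120,0,0,0,0,0],
  [255,120,0,0,0,0,0],
  [255,120,0,0,0,0,0],
  [255,120,0,0,0,0,0],
])

```text
clock: 30.03
tcp_pos: [0.5074, 0.3546, 0.2211]
eef_rot: [180.0, 0.0, 88.6]
wrist_force: [0.2, 0.1, 0.4]
gripper_width: -0.0001
```

Run:
```python
from h import *
import cv2
st()
for n in("scene","top"):
    f=r.grab_frame(n);cv2.imwrite(f"pics/{n}8.png",cv2.resize(f[130:290,230:440],None,fx=3.6,fy=3.6,interpolation=cv2.INTER_CUBIC))
for d in(.061,.065,.069):print(d,[((proj(n,T(P,(x,.136-d,.08)))[0]-[230,130])*3.6).round() for n in("scene","top") for x in(-.033,-.007)])
```

```text
t 30.03 local [-70.6 274.1 221.1] rot [180.    0.   88.6] F [0.18 0.11 0.39] w -0.0001
0.061 [array([223., 231.]), array([258., 208.]), array([275., 317.]), array([277., 270.])]
0.065 [array([228., 235.]), array([262., 211.]), array([282., 317.]), array([284., 270.])]
0.069 [array([233., 239.]), array([267., 215.]), array([289., 317.]), array([292., 270.])]
```

View pics/scene8.png

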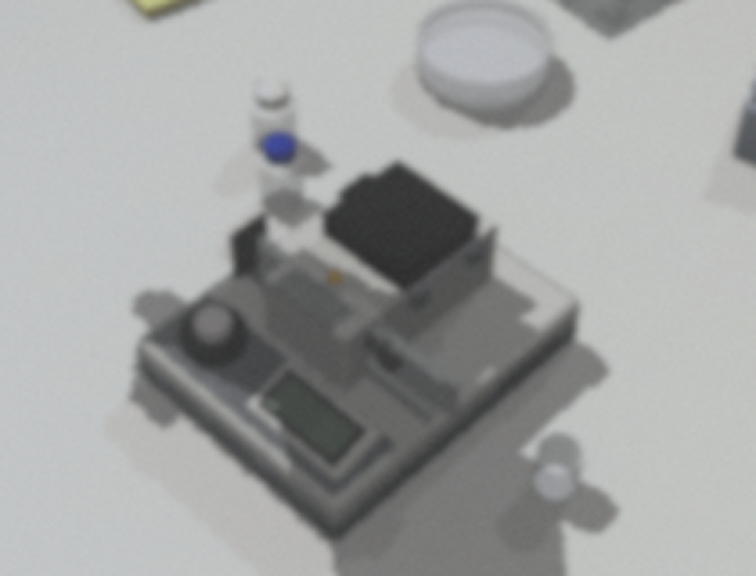

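View pics/top8.png

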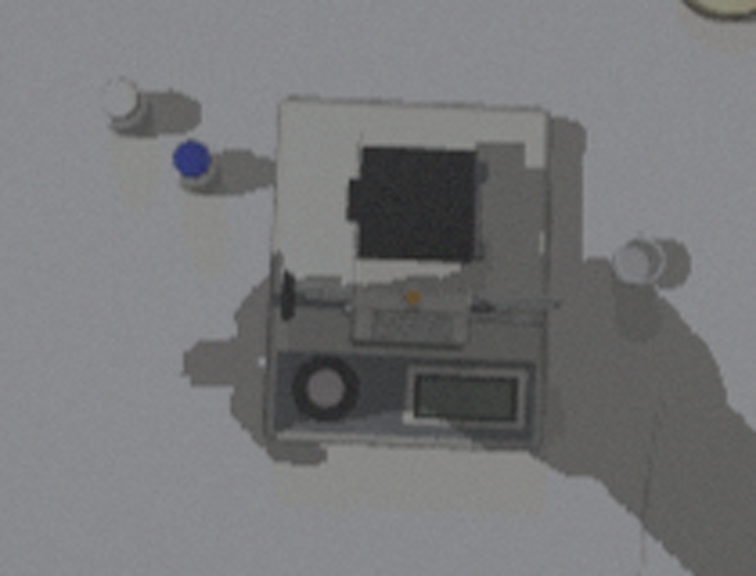

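Run:
```python
from cell import r
print(r.sign_off(), r.state()["clock"])
```

```text
the job is handed in; nothing more can be done
the job is handed in; nothing more can be done
```

I pushed the slide in to its third click, folded the lid shut, then pressed the key and let it go. I handed the job in at about 30 s; sign-off gives no verdict, so what follows rests on my own checks.

- **Slide:** It stopped firmly at three points by force. The fingertip positions at the second and third stops were 20.0 mm apart, which matches the click spacing. In the last top view the thumb pad sits where a travel of about 0.065 m puts it. I stopped pushing at 4.4 N, below the 8 to 11 N needed to leave a notch.
- **Lid:** I pressed it down with about 10 N. The fingertip came to rest 101.5 mm above the bench, the lid's shut height, and the pictures show it lying flat on the block.
- **Key:** I pressed it only after the lid and slide were set, down to its stop, about 5 mm of travel. The force read 19.6 N there, well above the 4 N expected, because I pushed beyond the stop. The arm then backed off, and the last pictures show the key with nothing on it. I did not measure its height again after release.
- **Bystanders:** In the last top view the two vials and the cup stand where they did at the start. The sample vial is hidden under the shut lid, so I could not see it. The arm ended well clear, with wrist forces near zero.

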